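# Lay the culture flask down on the rocker

## Task

On the rocking platform one culture flask still stands on end. With your fingertips only, tip it over towards the robot and ease it down gently, never letting it fall, so that it lies flat on its broad side, then push it along the platform until its foot sits square and flush against the stop bar. Do not lift the flask off the platform, and leave everything else where it is.

Things in the scene. Friction and masses are not known exactly. Their poses are not given: they have to be found in the camera images.
- flask: upright culture flask, clear plastic, white cap, 0.13 kg: body 85 mm wide (y), 36 thick (x), 105 tall; shoulder 30 thick to 115; neck dia. 26 to 140; cap dia. 34 from 140 to 165. Origin: centre of its foot; z: foot to cap; -x: broad side facing the robot (within 0.07 rad of the stop's -x), on which it must come to lie, its z then level, origin 18 mm above the platform. Overbalances at about 14 degrees
- flask_edge (a point): middle of the flask's foot edge on the robot's side (at -18 mm on its x axis), on which it pivots and which stays on the platform. The flask starts in one of two lanes, 70 mm left or right of the platform's middle, its back 1 to 15 mm from the stop bar
- flask_cap (a point): centre of the flask's cap, 152.5 mm from the foot, on its axis. While the flask is lowered, neck and cap come to overhang the platform's front edge, with air below
- stop (a point): middle of the stop bar's robot-side face, at the level of the rocking platform's rubber top (fixed, 90 mm above the table). x: horizontal, away from the robot, square to the bar; y along it. Bar 300 mm long, 28 high, 10 thick, a knob at each end. Platform 300 wide, 10 thick, reaching 145 mm from the bar towards the robot and 115 behind; its housing begins 105 mm before the bar
- laid_mid (a point): an identical flask already lying in the other lane, cap towards the robot; this point is its middle (36 mm thick, 165 mm long); leave it alone
- jar_mid (a point): small amber jar, 44 mm in diameter, 55 mm tall, standing on the platform behind the stop bar; its middle; leave it alone
- wash_mid (a point): white wash bottle, 68 mm in diameter, 190 mm tall with its nozzle, standing on the table; this point is 80 mm above its base; leave it alone
- beaker_mid (a point): glass beaker, 72 mm in diameter, 90 mm tall, on the table; its middle; leave it alone
- pipette_mid (a point): pipette, 225 mm long and 28 mm thick, lying on the table along its own y; its middle; leave it alone
There are look-alikes about, which are no part of the job. Leave any purple look-alike of the flask alone.

How it is judged:
By the outcome, as a careful person would: the job done as asked, in the order asked, and still so for the second after the job is handed in, with the robot touching nothing.
It also fails if it takes over 70 s, if anything falls off the work surface, if the arm or the gripper's body presses on something with over 40 N, if the wrist force passes 120 N, or if a joint passes its speed limit or range.

## Robot

A 6-joint arm with a two-finger parallel gripper is mounted at the origin on the work surface. World frame = base frame: x ahead of the robot, y to its left, z up, the work surface at z = 0. Lengths are in m, angles in rad, forces in N, time in s.
With the tool pointing down it reaches from about 0.375 to 0.975 m from the base axis. Payload 3.8 kg.
Tool frame: the origin (TCP) lies midway between the tips of the shut fingers; the grasp point (between the pads) lies 19 mm behind it; x points along the fingers, y is the direction in which the jaws open and shut, and the axes are right-handed (so a half turn about x gives the same grasp; the last joint's range is limited). The gripper opens to 88 mm and grips with 3 to 60 N. Pads are 18 mm wide; open, the fingers measure 123 mm over their backs; the gripper's body (75 mm by 187 mm) begins 45 mm behind the grasp point.
Start: joints at [1.116, 0.264, 1.604, -0, 1.274, -0.037], TCP at [0.274, 0.617, 0.239] pointing down, gripper open.
Joint ranges: [-2.63, 2.63], [-0.94, 2.18], [0.31, 2.57], [-1.31, 4.45], [0, 2.66], [-2.55, 2.55]. Speed limits (rad/s): [2.57, 2.57, 3.14, 3.14, 3.14, 3.14].

## Interface

Orientations are given as a rotation vector (axis times angle).
In Python, from cell import manip, inverse_kinematics, cams, order gives the robot as it stands. Calls block until the motion is done:
- manip.move_pose(position, orientation): joint-space move of the TCP to a pose.
- manip.move_linear(position, rate=0.15, rot=None): straight line of the TCP; rot=None keeps the orientation; rate is the mean speed in m/s.
- manip.set_joints(angles): joint-space move.
- manip.set_gripper(opening, force=None): finger opening in m; force is the grip in N (None keeps the last); returns when the fingers have stopped.
- manip.dwell(seconds).
- inverse_kinematics(position, orientation): joint angles nearest the present ones, or None.
- manip.state(): the state.
- cams.capture(name): name is "scene" or "top" or "wrist"; returns a dict with "image" (384x512x3 uint8, blue, green, red), "z_map" (384x512 float32, m along the optical axis (not along the pixel's ray), 0 where there is no reading), "intrinsics" (3x3 intrinsics, pixels), "k1" (the pictures are not rectified: a ray, as slopes to the right and down, at radius r is drawn at 1 + k1 r^2 times it, then the intrinsics apply), "position" and "orientation" of the camera in the world; the wrist camera has in their place "T_tool_cam" (4x4, takes a point from camera to tool coordinates, whose origin is the TCP and whose axes are the tool frame's). Camera axes: x right, y down, z forward; pixel columns grow to the right and rows downward; lengths in m; the calibration is good to about 2 mm. A picture is of the moment at which its call begins: read the wrist's pose just before it.
A pose or a line that the arm cannot do raises manip.IKError and nothing moves.
- order.close_job(): hands the job in, once; it reports no verdict.
The state is a dict: "clock": time; "joint_pos": joint angles; "joint_velocities": joint speeds; "tau": joint torques, N m; "tool_pos": TCP position; "tcp_rot": TCP orientation; "contact_force": force on the tool from outside, world axes, zero at the start; "moment": the same for the moment, N m; "gripper_width": finger opening in m.
Only numpy, scipy, OpenCV 4.12 (cv2) and the standard library are available. Lean on these libraries where they do the work, as an engineer would, in place of code of your own. Each camera call takes 0.05 s, during which the arm holds its last target.

## Working session

There is one attempt and no reset: what is moved stays moved. The work goes in short steps, each a Python script; the robot and the scene stay as the last script left them, time stands still between calls to the robot, and variables do not carry over. Pictures are saved under pics/ and viewed, and the job is handed in when it is done.

```bash
ls; mkdir -p pics; cat > h.py <<'E'
import numpy as np, cv2
from cell import manip, inverse_kinematics, cams, order
from scipy.spatial.transform import Rotation as R
def cap(name,tag):
    c=cams.capture(name); cv2.imwrite(f'pics/{tag}.png',c['image']); np.savez(f'pics/{tag}.npz',**{k:np.asarray(v) for k,v in c.items()}); return c
def cloud(c, T=None):
    z=np.asarray(c['z_map'],float); h,w=z.shape
    u,v=np.meshgrid(np.arange(w),np.arange(h)); K=np.asarray(c['intrinsics']); k1=float(c['k1'])
    d=np.array([[k1,0,0,0]],float)
    n=cv2.undistortPoints(np.stack([u.ravel(),v.ravel()],1).astype(float)[:,None],K,np.array([k1,0,0,0.]))[:,0].reshape(h,w,2)
    P=np.dstack([n[...,0]*z,n[...,1]*z,z])
    if T is None:
        o=np.asarray(c['orientation'],float)
        Rm=o if o.shape==(3,3) else R.from_rotvec(o).as_matrix()
        P=P@Rm.T+np.asarray(c['position'])
    else: P=P@T[:3,:3].T+T[:3,3]
    P[z==0]=np.nan
    return P
E
python3 - <<'E'
from h import *
s=manip.state(); print(s)
for n in('scene','top','wrist'):
    c=cap(n,n+'0'); print(n,c['intrinsics'],c['k1'],c.get('position'),c.get('orientation'),c.get('T_tool_cam'))
E
```

```text
pics
{'clock': 0.0, 'joint_pos': array([ 1.11612812e+00,  2.64754648e-01,  1.60534607e+00, -5.68152299e-05,
        1.27371641e+00, -3.69032299e-02]), 'joint_velocities': array([-0.001491  , -0.0008367 , -0.00035348,  0.00070501, -0.00011241,
       -0.0004797 ]), 'tau': array([ 1.45246322e-03, -5.02103806e+01, -3.56880391e+01,  7.30552291e-02,
        2.91744695e-02, -1.79513681e-04]), 'tool_pos': array([0.27357024, 0.61630443, 0.23740209]), 'tcp_rot': array([ 0.3259732 ,  1.5463364 , -0.32940377]), 'contact_force': array([-0.28122708, -0.34640054, -1.04635328]), 'moment': array([-0.0426161 , -0.03599588, -0.00122062]), 'gripper_width': 0.08813053126156094}
scene [[405.9139907    0.         255.60493975]
 [  0.         405.9139907  199.17277897]
 [  0.           0.           1.        ]] -0.10464604030342145 [ 1.07748878 -0.91979131  0.87345066] [-2.09475166 -0.52513858  0.27433446] None
top [[380.43724033   0.         253.32136607]
 [  0.         380.43724033 197.1148248 ]
 [  0.           0.           1.        ]] -0.12186990200784852 [0.39683353 0.02977632 1.30333926] [-2.10212749  2.15722531 -0.18363984] None
wrist [[281.65225568   0.         253.93067078]
 [  0.         281.65225568 191.33801494]
 [  0.           0.           1.        ]] -0.0253035390346042 None None [[-3.48747334e-04 -3.19838326e-01  9.47472070e-01 -1.46004819e-01]
 [ 9.99999898e-01 -3.84687727e-04  2.38222768e-04  4.51967046e-04]
 [ 2.88288106e-04  9.47472056e-01  3.19838427e-01 -8.44145309e-02]
 [ 0.00000000e+00  0.00000000e+00  0.00000000e+00  1.00000000e+00]]
```

View pics/scene0.png

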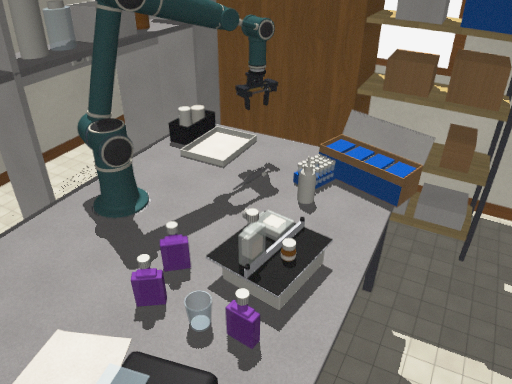

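View pics/top0.png

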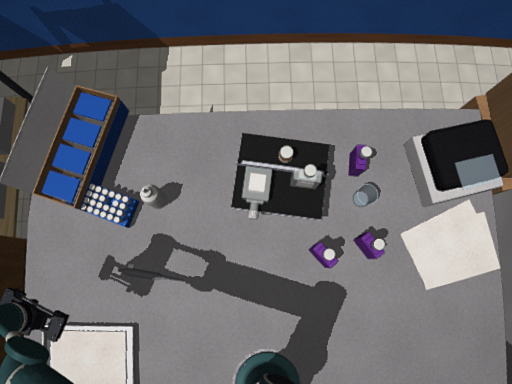

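View pics/wrist0.png

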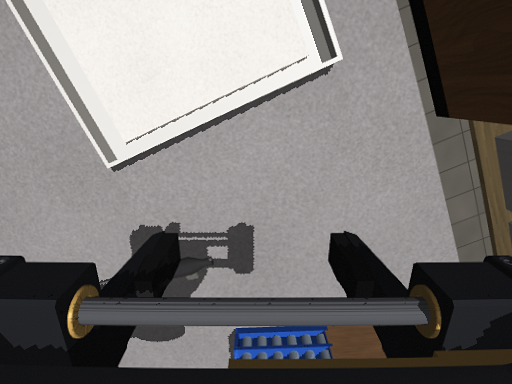

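```bash
python3 - <<'E'
from h import *
for n,(a,b,c_,d) in dict(top0=(215,115,385,240),scene0=(190,190,350,310)).items():
    im=cv2.imread(f'pics/{n}.png')[b:d,a:c_]; cv2.imwrite(f'pics/{n}c.png',cv2.resize(im,None,fx=4.7,fy=4.7,interpolation=cv2.INTER_CUBIC))
c=dict(np.load('pics/top0.npz',allow_pickle=True)); P=cloud(c)
for v,u in [(140,260),(168,245),(165,285),(200,285),(205,240),(180,257),(210,253),(152,287),(170,310),(180,310),(185,305),(190,325),(165,328),(200,310),(190,150),(195,367)]:
    print(u,v,P[v,u].round(3))
E
```

```text
260 140 [0.802 0.002 0.092]
245 168 [0.708 0.054 0.087]
285 165 [ 0.714 -0.078  0.091]
285 200 [ 0.598 -0.073  0.087]
240 205 [0.585 0.073 0.092]
257 180 [0.658 0.016 0.126]
253 210 [0.563 0.031 0.121]
287 152 [ 0.743 -0.081  0.141]
310 170 [ 0.654 -0.134  0.257]
310 180 [ 0.639 -0.142  0.192]
305 185 [ 0.637 -0.135  0.129]
325 190 [ 0.628 -0.206  0.086]
328 165 [ 0.734 -0.239  0.001]
310 200 [ 0.595 -0.154  0.091]
150 190 [0.629 0.349 0.155]
367 195 [ 0.621 -0.369  0.007]
```

View pics/top0c.png

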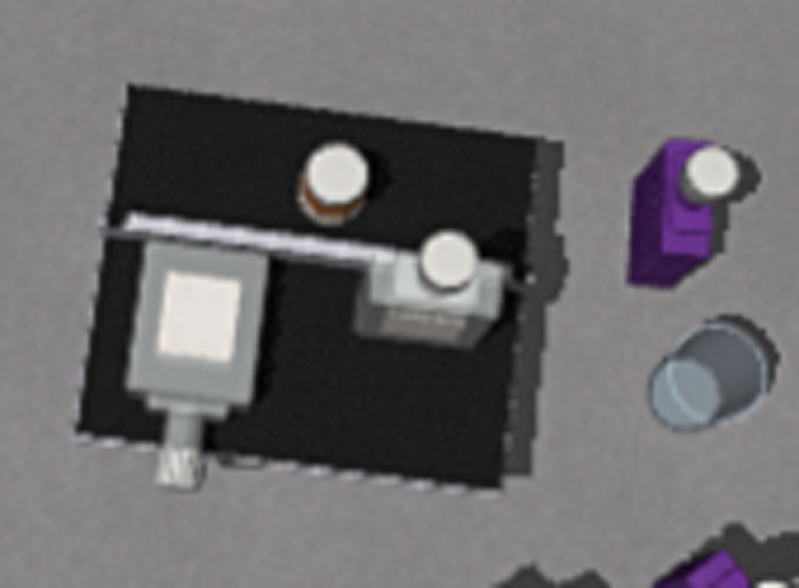

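View pics/scene0c.png

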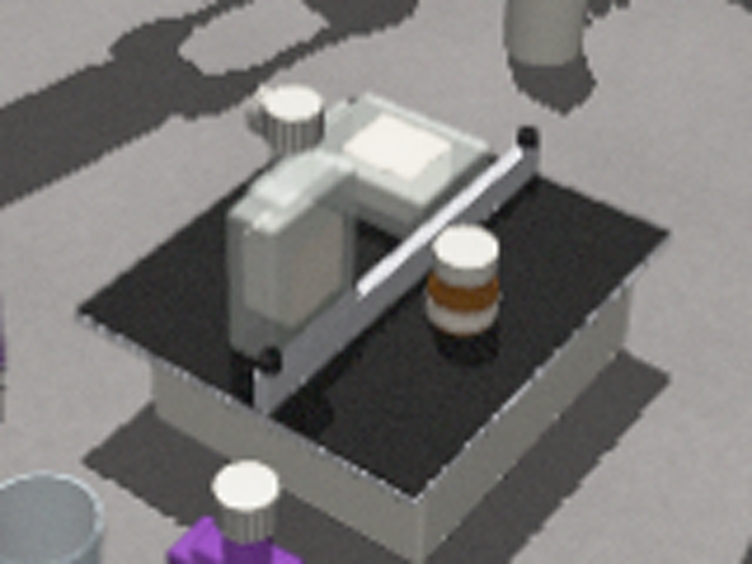

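```bash
python3 - <<'E'
from h import *
for cam in ('top0','scene0'):
    c=dict(np.load(f'pics/{cam}.npz',allow_pickle=True)); P=cloud(c); im=c['image'].astype(int)
    x,y,z=P[...,0],P[...,1],P[...,2]
    reg=(x>.35)&(x<.95)&(y>-.5)&(y<.45)
    dark=(im.max(2)<60)
    m=(reg&(abs(z-.09)<.008)&dark&(x>.5)&(abs(y)<.3)&(y>-.27)).astype(np.uint8)
    m=cv2.morphologyEx(m,cv2.MORPH_OPEN,np.ones((3,3)))
    pts=P[m>0][:,:2].astype(np.float32)
    r=cv2.minAreaRect(pts*1000); print(cam,'plat',len(pts),r,np.median(z[m>0]))
    print(cv2.boxPoints(r).round(1).tolist())
    # purple
    b,g,rr=im[...,0],im[...,1],im[...,2]
    pm=(reg&(rr>g+30)&(b>g+30)).astype(np.uint8)
    n,l,st,ce=cv2.connectedComponentsWithStats(pm)
    for i in range(1,n):
        if st[i,4]>40:
            q=P[l==i]; print(' purple',q.min(0).round(3),q.max(0).round(3),np.nanmedian(q,0).round(3))
    # high things
    hm=(reg&(z>.03)).astype(np.uint8)
    n,l,st,ce=cv2.connectedComponentsWithStats(hm)
    for i in range(1,n):
        if st[i,4]>40:
            q=P[l==i]; print(' tall',st[i,:4],np.percentile(q,3,0).round(3),np.percentile(q,97,0).round(3))
    # white cap tops
    for lo,hi in((.247,.265),(.135,.155),(.155,.175)):
        wm=(reg&(z>lo)&(z<hi)).astype(np.uint8)
        n,l,st,ce=cv2.connectedComponentsWithStats(wm)
        for i in range(1,n):
            if st[i,4]>15:
                q=P[l==i]; print(lo,st[i,4],q.min(0).round(3),q.max(0).round(3),q.mean(0).round(4))
E
```

```text
top0 plat 4438 ((681.7952880859375, -63.678466796875), (295.2024230957031, 254.89553833007812), 80.83734893798828) 0.08878131198865935
[[532.5, -189.10000610351562], [784.0999755859375, -229.6999969482422], [831.0999755859375, 61.70000076293945], [579.5, 102.30000305175781]]
 purple [ 0.691 -0.342  0.072] [ 0.777 -0.308  0.123] [ 0.719 -0.321  0.105]
 purple [ 0.405 -0.379  0.021] [ 0.485 -0.31   0.14 ] [ 0.441 -0.333  0.104]
 purple [ 0.379 -0.229  0.038] [ 0.458 -0.154  0.12 ] [ 0.417 -0.18   0.105]
 tall [231 133  99  88] [ 0.55  -0.202  0.084] [0.804 0.079 0.202]
 tall [350 144  22  31] [ 0.691 -0.341  0.036] [ 0.773 -0.308  0.166]
 tall [140 185  25  24] [0.592 0.332 0.041] [0.649 0.385 0.168]
 tall [354 184  24  23] [ 0.577 -0.376  0.031] [ 0.642 -0.311  0.092]
 tall [126 197  11  16] [0.582 0.432 0.032] [0.623 0.45  0.086]
 tall [356 232  29  27] [ 0.405 -0.37   0.039] [ 0.481 -0.312  0.167]
 tall [310 241  28  27] [ 0.382 -0.222  0.043] [ 0.455 -0.157  0.166]
0.247 116 [ 0.638 -0.152  0.248] [ 0.671 -0.119  0.259] [ 0.6542 -0.1348  0.2534]
0.135 128 [ 0.724 -0.097  0.136] [ 0
[... 1960 characters left out ...]
  0.135] [ 0.68  -0.096  0.155] [ 0.665  -0.1532  0.1452]
0.135 130 [ 0.726 -0.101  0.135] [ 0.766 -0.063  0.149] [ 0.7473 -0.0843  0.1435]
0.135 61 [ 0.435 -0.366  0.135] [ 0.463 -0.331  0.155] [ 0.4541 -0.354   0.1473]
0.135 59 [ 0.722 -0.348  0.135] [ 0.752 -0.321  0.155] [ 0.7407 -0.3413  0.1471]
0.155 33 [0.616 0.343 0.155] [0.644 0.37  0.175] [0.6297 0.3569 0.1612]
0.155 88 [ 0.405 -0.212  0.156] [ 0.437 -0.178  0.169] [ 0.4232 -0.1971  0.163 ]
0.155 156 [ 0.633 -0.181  0.155] [ 0.68  -0.097  0.175] [ 0.6653 -0.1532  0.1649]
0.155 123 [ 0.428 -0.364  0.155] [ 0.462 -0.33   0.169] [ 0.4473 -0.3492  0.1644]
0.155 167 [ 0.72  -0.349  0.155] [ 0.751 -0.315  0.169] [ 0.7368 -0.3337  0.1642]
```

```bash
cat >> h.py <<'E'
YAW=np.arctan2(-0.163,0.9866)
ex=np.array([np.cos(YAW),np.sin(YAW),0]); ey=np.array([-np.sin(YAW),np.cos(YAW),0]); ez=np.array([0,0,1.])
STOP=np.array([0.697,-0.0665,0.090])
def W(x,y,z): return STOP+x*ex+y*ey+z*ez
def rotx(phi,s=1):  # jaws in plane of ex/ez ; tool tilt phi from down towards +ex
    d=np.sin(phi)*ex-np.cos(phi)*ez; j=s*(np.cos(phi)*ex+np.sin(phi)*ez)
    return R.from_matrix(np.stack([d,j,np.cross(d,j)],1)).as_rotvec()
def roty(phi,s=1):  # jaws along ey
    d=np.sin(phi)*ex-np.cos(phi)*ez; j=s*ey
    return R.from_matrix(np.stack([d,j,np.cross(d,j)],1)).as_rotvec()
E
python3 - <<'E'
from h import *
ed=-.0467; yf=-.076
for s in(1,-1):
  for th in range(0,91,10):
    t=np.radians(th); a=.14
    # flask axis z dir: rotate from ez to -ex ; x axis: ex->ez
    fz=np.cos(t)*ez-np.sin(t)*ex; fx=np.cos(t)*ex+np.sin(t)*ez
    p=W(ed,yf,0)+.018*fx+a*fz
    for lag in (0,15,30,45):
      ph=max(0,t-np.radians(lag))
      q=inverse_kinematics(p,rotx(ph,s)); print(s,th,lag,p.round(3),None if q is None else np.round(q,2))
q=inverse_kinematics(W(-.23,yf,.012),roty(0)); print(q)
q=inverse_kinematics(W(-.12,yf,.012),roty(0)); print(q)
E
```

```text
1 0 0 [ 0.656 -0.137  0.23 ] [-0.24  0.26  1.62  0.    1.26 -0.08]
1 0 15 [ 0.656 -0.137  0.23 ] [-0.24  0.26  1.62  0.    1.26 -0.08]
1 0 30 [ 0.656 -0.137  0.23 ] [-0.24  0.26  1.62  0.    1.26 -0.08]
1 0 45 [ 0.656 -0.137  0.23 ] [-0.24  0.26  1.62  0.    1.26 -0.08]
1 10 0 [ 0.632 -0.133  0.231] [-0.25  0.11  1.81  0.02  1.05 -0.1 ]
1 10 15 [ 0.632 -0.133  0.231] [-0.25  0.21  1.68  0.    1.25 -0.08]
1 10 30 [ 0.632 -0.133  0.231] [-0.25  0.21  1.68  0.    1.25 -0.08]
1 10 45 [ 0.632 -0.133  0.231] [-0.25  0.21  1.68  0.    1.25 -0.08]
1 20 0 [ 0.608 -0.129  0.228] [-0.27 -0.04  2.    0.05  0.84 -0.13]
1 20 15 [ 0.608 -0.129  0.228] [-0.25  0.12  1.8   0.01  1.14 -0.09]
1 20 30 [ 0.608 -0.129  0.228] [-0.25  0.17  1.74  0.    1.23 -0.09]
1 20 45 [ 0.608 -0.129  0.228] [-0.25  0.17  1.74  0.    1.23 -0.09]
1 30 0 [ 0.585 -0.125  0.22 ] [-0.29 -0.17  2.18  0.11  0.61 -0.19]
1 30 15 [ 0.585 -0.125  0.22 ] [-0.27 -0.03  1.99  0.03  0.92 -0.12]
1 30 30 [ 0.585 -0.125  0.22 ] [-0.25  0.13  1.8   0.    1.21 -0.09]
1 30 45 [ 0.585 -0.125  0.22 ] [-0.25  0.13  1.8   0.    1.21 -0.09]
1 40
[... 2345 characters left out ...]
.528 -0.116  0.176] None
-1 60 45 [ 0.528 -0.116  0.176] None
-1 70 0 [ 0.515 -0.113  0.155] None
-1 70 15 [ 0.515 -0.113  0.155] None
-1 70 30 [ 0.515 -0.113  0.155] None
-1 70 45 [ 0.515 -0.113  0.155] None
-1 80 0 [ 0.506 -0.112  0.132] None
-1 80 15 [ 0.506 -0.112  0.132] None
-1 80 30 [ 0.506 -0.112  0.132] None
-1 80 45 [ 0.506 -0.112  0.132] None
-1 90 0 [ 0.5   -0.111  0.108] None
-1 90 15 [ 0.5   -0.111  0.108] None
-1 90 30 [ 0.5   -0.111  0.108] None
-1 90 45 [ 0.5   -0.111  0.108] None
[-2.76496300e-01  5.14598354e-03  2.16707261e+00 -4.44089210e-16
  9.69374062e-01 -1.68355782e+00]
[-2.55094857e-01  2.07040303e-01  1.94191576e+00 -4.44089210e-16
  9.92636590e-01 -1.66215637e+00]
```

```bash
cat >> h.py <<'E'
def rotg(al,be,rho,s=1):
    al,be,rho=np.radians([al,be,rho])
    d=np.cos(al)*(-np.cos(be)*ey+np.sin(be)*ex)-np.sin(al)*ez
    j=np.cos(rho)*ex+np.sin(rho)*ez; j=j-d*(j@d); j=s*j/np.linalg.norm(j)
    return R.from_matrix(np.stack([d,j,np.cross(d,j)],1)).as_rotvec()
def fk(th,a,off=0,ed=-.0467,yf=-.076):
    t=np.radians(th); fz=np.cos(t)*ez-np.sin(t)*ex; fx=np.cos(t)*ex+np.sin(t)*ez
    return W(ed,yf,0)+(.018+off)*fx+a*fz
E
python3 - <<'E'
from h import *
a=.148
for s in(1,-1):
 for be in(-30,-15,0,15,30,45,60):
  for al in(0,10,20,30,40):
   o=[]
   for th in (0,15,30,45,60,75,90):
    best=''
    for lag in(0,15,30,45):
      rho=max(0,th-lag)
      q=inverse_kinematics(fk(th,a),rotg(al,be,rho,s))
      best+='.' if q is None else 'X'
    o.append(best)
   if any('X' in b for b in o): print(s,be,al,o)
E
```

```text
1 -30 0 ['XXXX', 'XXXX', 'XXXX', 'XXXX', 'XXXX', 'XXXX', '.XXX']
1 -30 10 ['XXXX', 'XXXX', 'XXXX', 'XXXX', 'XXXX', 'XXXX', '.XXX']
1 -30 20 ['XXXX', 'XXXX', 'XXXX', 'XXXX', 'XXXX', 'XXXX', '.XXX']
1 -30 30 ['XXXX', 'XXXX', 'XXXX', 'XXXX', 'XXXX', 'XXXX', '.XXX']
1 -30 40 ['XXXX', 'XXXX', 'XXXX', 'XXXX', 'XXXX', 'XXXX', '.XXX']
1 -15 0 ['XXXX', 'XXXX', 'XXXX', 'XXXX', 'XXXX', 'XXXX', '.XXX']
1 -15 10 ['XXXX', 'XXXX', 'XXXX', 'XXXX', 'XXXX', 'XXXX', '.XXX']
1 -15 20 ['XXXX', 'XXXX', 'XXXX', 'XXXX', 'XXXX', 'XXXX', '.XXX']
1 -15 30 ['XXXX', 'XXXX', 'XXXX', 'XXXX', 'XXXX', 'XXXX', '.XXX']
1 -15 40 ['XXXX', 'XXXX', 'XXXX', 'XXXX', 'XXXX', 'XXXX', 'XXXX']
1 0 0 ['XXXX', 'XXXX', 'XXXX', 'XXXX', 'XXXX', 'XXXX', '.XXX']
1 0 10 ['XXXX', 'XXXX', 'XXXX', 'XXXX', 'XXXX', 'XXXX', '.XXX']
1 0 20 ['XXXX', 'XXXX', 'XXXX', 'XXXX', 'XXXX', 'XXXX', '.XXX']
1 0 30 ['XXXX', 'XXXX', 'XXXX', 'XXXX', 'XXXX', 'XXXX', 'XXXX']
1 0 40 ['XXXX', 'XXXX', 'XXXX', 'XXXX', 'XXXX', 'XXXX', 'XXXX']
1 15 0 ['....', '....', '....', '....', '....', 'XXXX', '..XX']
1 15 10 ['....', 'XXXX', 'XXXX', 'XXXX', 'XXXX', 'XXXX', '.
[... 1865 characters left out ...]
', 'XXXX', 'XXXX', 'XXXX', 'XXXX', 'XXXX']
-1 15 30 ['XXXX', 'XXXX', 'XXXX', 'XXXX', 'XXXX', 'XXXX', 'XXXX']
-1 15 40 ['XXXX', 'XXXX', 'XXXX', 'XXXX', 'XXXX', 'XXXX', 'XXXX']
-1 30 30 ['XXXX', 'XXXX', 'XXXX', 'XXXX', 'XXXX', 'XXXX', 'XXXX']
-1 30 40 ['XXXX', 'XXXX', 'XXXX', 'XXXX', 'XXXX', 'XXXX', 'XXXX']
-1 45 0 ['XXXX', 'XXXX', 'XXXX', '....', '....', '....', '....']
-1 45 40 ['XXXX', 'XXXX', 'XXXX', 'XXXX', 'XXXX', 'XXXX', '....']
-1 60 0 ['XXXX', 'XXXX', 'XXXX', '....', '....', '....', '....']
-1 60 10 ['XXXX', 'XXXX', 'XXXX', '....', '....', '....', '....']
-1 60 20 ['XXXX', 'XXXX', 'XXXX', 'XXXX', '....', '....', '....']
-1 60 40 ['XXXX', 'XXXX', 'XXXX', 'XXXX', 'XXXX', '....', '....']
```

```bash
cat >> h.py <<'E'
def pose(th,al,be,lag=0,a=.1525,s=-1,back=0,off=0,**k):
    rho=max(0,th-lag) if th>=0 else 0
    r=rotg(al,be,rho,s); d=R.from_rotvec(r).as_matrix()[:,0]
    return fk(th,a,off,**k)+(.019-back)*d, r
E
cat > clr.py <<'E'
from h import *
def boxpts(p,r,op=.046):
    M=R.from_rotvec(r).as_matrix(); pts=[]
    g=lambda lo,hi,n:np.linspace(lo,hi,n)
    for x in g(-.2,-.064,12):
        for y in g(-.0935,.0935,15):
            for z in g(-.0375,.0375,7): pts.append((x,y,z))
    for sg in(1,-1):
        for x in g(-.064,0,7):
            for y in g(op/2,op/2+.0175,4):
                for z in(-.009,0,.009): pts.append((x,sg*y,z))
    for x in g(-.19,-.12,4):   # camera guess
        for y in g(-.03,.03,3):
            for z in g(-.11,-.04,4): pts.append((x,y,z))
    # wrist beyond
    for x in g(-.35,-.2,6):
        for t in g(0,2*np.pi,9): pts.append((x,.045*np.cos(t),.045*np.sin(t)))
    return np.array(pts)@M.T+p
def S(P): 
    Q=P-STOP; return np.stack([Q@ex,Q@ey,Q[:,2]+.09],1)
def dbox(Q,lo,hi):
    lo,hi=np.array(lo),np.array(hi); e=np.maximum(np.maximum(lo-Q,Q-hi),0); return np.linalg.norm(e,axis=1).min()
def clear(p,r,op):
    P=boxpts(p,r,op);Q=S(P)
    o=dict(plat=dbox(Q,(-.145,-.15,.08),(.115,.15,.09)),hous=dbox(Q,(-.105,-.15,0),(.115,.15,.08)),bar=dbox(Q,(0,-.155,.09),(.012,.155,.125)),
      laid=min(dbox(Q,(-.118,.02,.09),(0.,.12,.126)),dbox(Q,(-.168,.05,.09),(-.1,.09,.126))),
      pur=dbox(P,(.375,-.235,0),(.462,-.15,.167)), table=P[:,2].min(), jar=dbox(P,(.72,-.105,.09),(.77,-.06,.147)))
    return o
E
python3 - <<'E'
from clr import *
for al,be,lag in [(20,0,0),(20,15,0),(15,15,0),(20,15,20),(25,15,0),(30,20,0),(25,25,0),(20,15,40)]:
  q0=None; mj=0; ok=True; mins={}
  for th in range(0,91,6):
    p,r=pose(th,al,be,lag); q=inverse_kinematics(p,r)
    if q is None: ok=False; print('noik',th); continue
    if q0 is not None: mj=max(mj,abs(q-q0).max())
    q0=q
    for k,v in clear(p,r,.04).items():
        if v<mins.get(k,(9,0))[0]: mins[k]=(round(v,3),th)
  print(al,be,lag,ok,round(mj,2),mins, q0.round(2))
E
```

```text
20 0 0 True 0.14 {'plat': (np.float64(0.017), 90), 'hous': (np.float64(0.057), 90), 'bar': (np.float64(0.098), 0), 'laid': (np.float64(0.0), 78), 'pur': (np.float64(0.017), 90), 'table': (np.float64(0.036), 90), 'jar': (np.float64(0.076), 0)} [ 0.29  0.53  2.03 -1.01  1.51 -0.51]
20 15 0 True 0.14 {'plat': (np.float64(0.032), 90), 'hous': (np.float64(0.073), 90), 'bar': (np.float64(0.101), 0), 'laid': (np.float64(0.025), 90), 'pur': (np.float64(0.022), 90), 'table': (np.float64(0.036), 90), 'jar': (np.float64(0.081), 0)} [ 0.35  0.45  2.19 -1.19  1.38 -0.5 ]
15 15 0 True 0.13 {'plat': (np.float64(0.031), 90), 'hous': (np.float64(0.072), 90), 'bar': (np.float64(0.096), 0), 'laid': (np.float64(0.025), 90), 'pur': (np.float64(0.023), 90), 'table': (np.float64(0.029), 90), 'jar': (np.float64(0.075), 0)} [ 0.36  0.51  2.17 -1.22  1.45 -0.45]
20 15 20 True 0.13 {'plat': (np.float64(0.039), 90), 'hous': (np.float64(0.079), 90), 'bar': (np.float64(0.101), 0), 'laid': (np.float64(0.03), 90), 'pur': (np.float64(0.029), 72), 'table': (np.float64(0.029), 90), 'jar': (np.float64(0.081), 0)} [ 0.3
[... 468 characters left out ...]
r': (np.float64(0.024), 90), 'table': (np.float64(0.05), 90), 'jar': (np.float64(0.096), 0)} [ 0.31  0.3   2.25 -1.17  1.2  -0.63]
25 25 0 True 0.14 {'plat': (np.float64(0.042), 84), 'hous': (np.float64(0.082), 90), 'bar': (np.float64(0.105), 0), 'laid': (np.float64(0.044), 90), 'pur': (np.float64(0.027), 90), 'table': (np.float64(0.042), 90), 'jar': (np.float64(0.093), 0)} [ 0.34  0.33  2.3  -1.29  1.23 -0.55]
20 15 40 True 0.13 {'plat': (np.float64(0.036), 90), 'hous': (np.float64(0.073), 90), 'bar': (np.float64(0.097), 36), 'laid': (np.float64(0.026), 90), 'pur': (np.float64(0.023), 72), 'table': (np.float64(0.033), 90), 'jar': (np.float64(0.081), 0)} [ 0.35  0.45  2.19 -1.19  1.38 -1.18]
```

```bash
python3 - <<'E'
from h import *
for cam in ('top0','scene0'):
    c=dict(np.load(f'pics/{cam}.npz',allow_pickle=True)); P=cloud(c)
    x,y,z=P[...,0],P[...,1],P[...,2]
    m=((z>.012)&(z<.04)&(x>0.05)&(x<1)&(abs(y)<1)).astype(np.uint8)
    n,l,st,ce=cv2.connectedComponentsWithStats(m)
    for i in range(1,n):
        if st[i,4]>60:
            q=P[l==i]; print(cam,st[i],np.percentile(q,3,0).round(3),np.percentile(q,97,0).round(3))
im=cv2.imread('pics/top0.png'); cv2.imwrite('pics/top0d.png',cv2.resize(im[200:384,60:420],None,fx=2.2,fy=2.2,interpolation=cv2.INTER_CUBIC))
# check approach pose
from clr import *
for back in (0,.08,.15):
    p,r=pose(0,20,15,back=back); q=inverse_kinematics(p,r); print(back,p.round(3),None if q is None else q.round(2),clear(p,r,.06))
for back in (0.05,.1,.15):
    p,r=pose(90,20,15,back=back); q=inverse_kinematics(p,r); print(back,p.round(3),None if q is None else q.round(2),clear(p,r,.06))
E
```

```text
top0 [ 96 107  32  79 262] [0.686 0.483 0.013] [0.95  0.572 0.04 ]
top0 [404 142  25  64 243] [ 0.58  -0.564  0.014] [ 0.799 -0.52   0.039]
top0 [125 201  13  27  78] [0.531 0.433 0.015] [0.615 0.464 0.039]
top0 [118 264  63  17 364] [0.351 0.302 0.013] [0.394 0.484 0.03 ]
top0 [ 65 325  70  47 294] [0.058 0.439 0.013] [0.2   0.659 0.033]
top0 [ 55 331  71  40 829] [0.054 0.487 0.012] [0.172 0.698 0.018]
top0 [114 331  12  19  83] [0.122 0.473 0.012] [0.178 0.504 0.017]
top0 [102 332  13  18  73] [0.12  0.508 0.012] [0.176 0.548 0.018]
top0 [ 52 344  12  25  76] [0.051 0.693 0.012] [0.124 0.729 0.017]
top0 [242 355  48  17 291] [ 0.051 -0.058  0.012] [0.091 0.067 0.037]
scene0 [196 130  61  35 762] [0.057 0.437 0.012] [0.202 0.758 0.033]
scene0 [233 167  34  23 160] [0.353 0.287 0.013] [0.395 0.482 0.028]
scene0 [315 171  98  35 569] [0.637 0.476 0.013] [0.991 0.575 0.039]
scene0 [114 192  33  24 274] [ 0.052 -0.076  0.012] [0.094 0.058 0.038]
scene0 [297 193  18   9 105] [0.6   0.327 0.013] [0.66  0.361 0.038]
scene0 [222 256 102  52 653] [ 0.587 -0.204  0.013] [0.816 0.016 0.039]
s
[... 1695 characters left out ...]
8)}
0.1 [ 0.481 -0.033  0.136] [ 0.52  0.42  2.11 -1.03  1.51 -0.55] {'plat': np.float64(0.05935249516432388), 'hous': np.float64(0.10025884294103019), 'bar': np.float64(0.20043017130498803), 'laid': np.float64(0.03324758953105423), 'pur': np.float64(0.10120379452920168), 'table': np.float64(0.06973166073873953), 'jar': np.float64(0.2252375124116527)}
0.15 [0.476 0.013 0.153] [ 0.6   0.42  2.06 -0.97  1.57 -0.57] {'plat': np.float64(0.07310298606763922), 'hous': np.float64(0.1138856938085687), 'bar': np.float64(0.21418490384913794), 'laid': np.float64(0.05702286280146171), 'pur': np.float64(0.1497243736270816), 'table': np.float64(0.08683266790502296), 'jar': np.float64(0.24502229477546622)}
```

View pics/top0d.png

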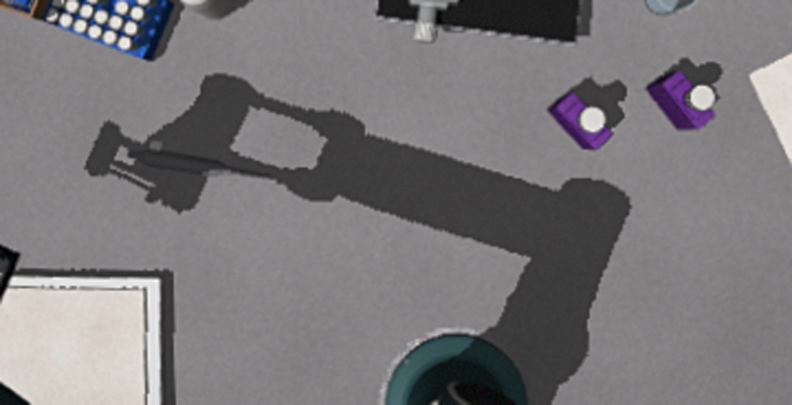

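```bash
python3 - <<'E'
from h import *
s=manip.state()
manip.move_linear(s['tool_pos']+[0,0,.14],rate=.25)
p,r=pose(0,20,15,back=.13); 
manip.move_pose(p+[0,0,.1],r)
manip.set_gripper(.062)
manip.move_linear(p,rate=.2)
s=manip.state(); print(s['clock'],s['tool_pos'],p,s['gripper_width'],s['contact_force'],s['joint_pos'].round(2))
M=np.eye(4); M[:3,:3]=R.from_rotvec(s['tcp_rot']).as_matrix(); M[:3,3]=s['tool_pos']
c=cap('wrist','w1'); np.save('pics/w1M.npy',M@np.asarray(c['T_tool_cam']))
E
```

```text
4.6583 [ 0.64648978 -0.03299651  0.2813181 ] [ 0.64608321 -0.03300056  0.28046424] 0.061826856844345246 [-1.69771778  0.6996625   0.19828201] [ 0.4   0.42  1.75 -1.12  1.61 -2.39]
```

View pics/w1.png

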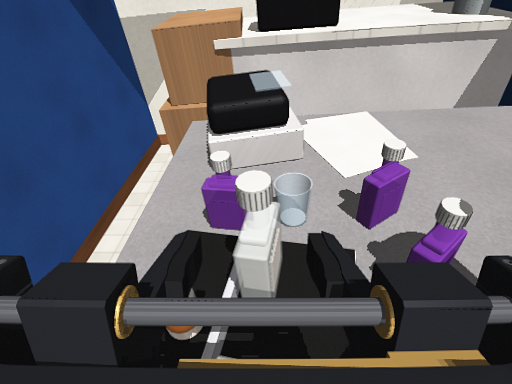

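```bash
python3 - <<'E'
from h import *
c=dict(np.load('pics/w1.npz',allow_pickle=True)); M=np.load('pics/w1M.npy'); P=cloud(c,M)
Q=P-STOP; X,Y,Z=Q@ex,Q@ey,P[...,2]
m=(Z>.233)&(Z<.258)&(abs(X+.03)<.06)&(Y<-.04)&(Y>-.12)
print(m.sum(),[np.percentile(a[m],[1,50,99]).round(4) for a in(X,Y,Z)])
t=(Z>.25)&m; print(t.sum(),[np.percentile(a[t],[1,50,99]).round(4) for a in(X,Y,Z)])
# body below
m=(Z>.12)&(Z<.19)&(abs(X+.03)<.04)&(Y<-.02)&(Y>-.14)
print(m.sum(),[np.percentile(a[m],[2,50,98]).round(4) for a in(X,Y,Z)])
# bar: top face
for n in('top0','scene0'):
    k=dict(np.load(f'pics/{n}.npz',allow_pickle=True)); A=cloud(k)
    Qa=A-STOP; x,y,z=Qa@ex,Qa@ey,A[...,2]
    m=(z>.108)&(z<.128)&(abs(x)<.02)&(y>-.02)&(y<.14)
    pf=np.polyfit(y[m],x[m],1); print(n,m.sum(),np.percentile(x[m],[2,50,98]).round(4),pf,np.median(z[m]))
    m=(abs(z-.126)<.005)&(x>-.12)&(x<-.01)&(y>0)&(y<.15); print('laid',np.percentile(x[m],[1,99]),np.percentile(y[m],[1,99]))
    m=(z>.24)&(abs(x+.03)<.05)&(abs(y+.075)<.05); print('cap',np.percentile(x[m],[2,98]),np.percentile(y[m],[2,98]))
E
```

```text
1249 [array([-0.0461, -0.0315, -0.0131]), array([-0.0868, -0.0631, -0.0556]), array([0.2334, 0.2533, 0.2556])]
746 [array([-0.0457, -0.0302, -0.0133]), array([-0.0871, -0.069 , -0.0561]), array([0.2502, 0.2546, 0.2557])]
1748 [array([-0.0475, -0.0393, -0.0138]), array([-0.105 , -0.031 , -0.0299]), array([0.1242, 0.1607, 0.1889])]
top0 258 [-0.0195 -0.0007  0.008 ] [-0.02329788 -0.00140499] 0.11805114895453162
laid [-0.11672425 -0.01141335] [0.03287506 0.11496433]
cap [-0.04601547 -0.01557647] [-0.09083396 -0.05852244]
scene0 308 [-0.0183  0.002   0.0114] [-0.01140649  0.00012256] 0.11812977457419327
laid [-0.11364171 -0.01090377] [0.03126974 0.11476912]
cap [-0.04245854 -0.01143747] [-0.09249277 -0.05991006]
```

```bash
sed -i 's/ed=-.0467,yf=-.076/ed=-.0475,yf=-.073/' h.py; python3 - <<'E'
from h import *
p,r=pose(0,20,15); 
manip.move_linear(p,rate=.08)
f0=manip.state()['contact_force']
manip.set_gripper(.041,force=5)
s=manip.state(); print(s['clock'],s['tool_pos']-p,s['gripper_width'],f0,s['contact_force'])
c=cap('wrist','w2'); cap('scene','s2')
im=cv2.imread('pics/s2.png')[180:310,180:360]; cv2.imwrite('pics/s2c.png',cv2.resize(im,None,fx=4.4,fy=4.4,interpolation=cv2.INTER_CUBIC))
E
```

```text
6.9417 [-2.23631734e-06  1.48728069e-05 -8.82059702e-06] 0.041172919417912665 [-0.07875317 -0.02440793 -0.41548444] [ 0.075635   -0.55581877  0.35125433]
```

View pics/w2.png

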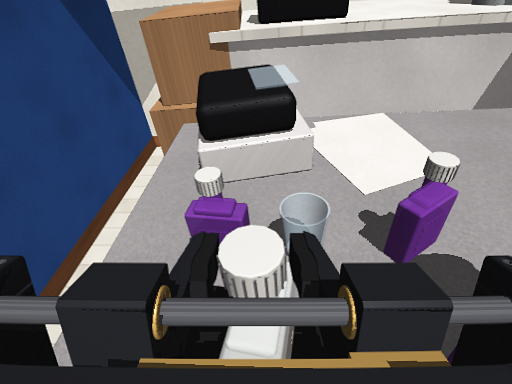

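View pics/s2c.png

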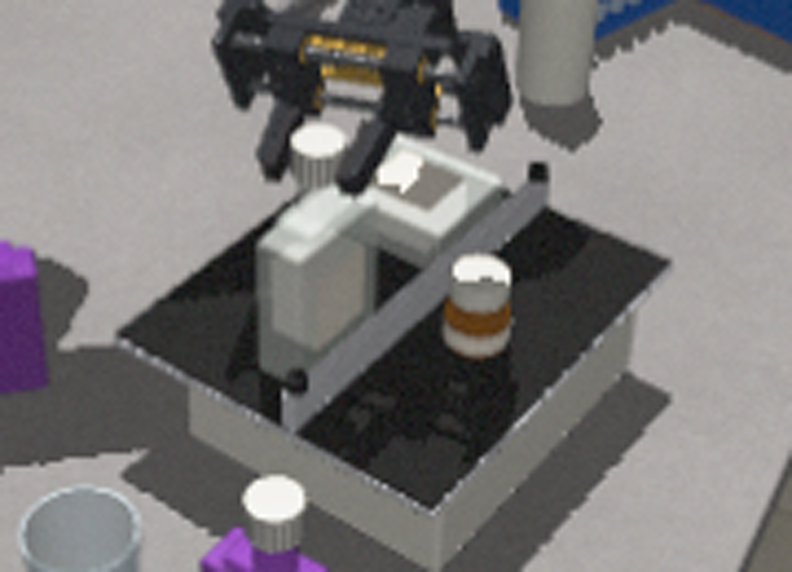

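```bash
cat >> h.py <<'E'
def arc(t0,t1,st=5,rate=.035,tag=None,**k):
    for th in np.arange(t0,t1+.01,st):
        p,r=pose(th,20,15,**k); manip.move_linear(p,rate=rate,rot=r)
        s=manip.state(); print(round(s['clock'],2),th,(s['tool_pos']-p).round(4),s['contact_force'].round(2))
        if np.linalg.norm(s['contact_force'])>8: print('FORCE'); break
    if tag:
        cap('scene',tag); im=cv2.imread(f'pics/{tag}.png')[180:310,160:340]; cv2.imwrite(f'pics/{tag}c.png',cv2.resize(im,None,fx=4.4,fy=4.4,interpolation=cv2.INTER_CUBIC))
E
python3 - <<'E'
from h import *
arc(5,30,tag='s3')
E
```

```text
7.58 5.0 [0.0001 0.     0.0001] [-0.37 -0.92  0.76]
8.11 10.0 [0.0002 0.     0.0001] [ 0.19  0.14 -0.48]
8.64 15.0 [0.0002 0.     0.0001] [-0.06  0.35  0.09]
9.18 20.0 [0.0002 0.     0.0001] [ 0.6  -0.28  0.66]
9.71 25.0 [0.0002 0.     0.0001] [ 0.19  1.12 -0.03]
10.24 30.0 [0.0002 0.     0.0001] [-0.24 -0.58  0.73]
```

View pics/s3c.png

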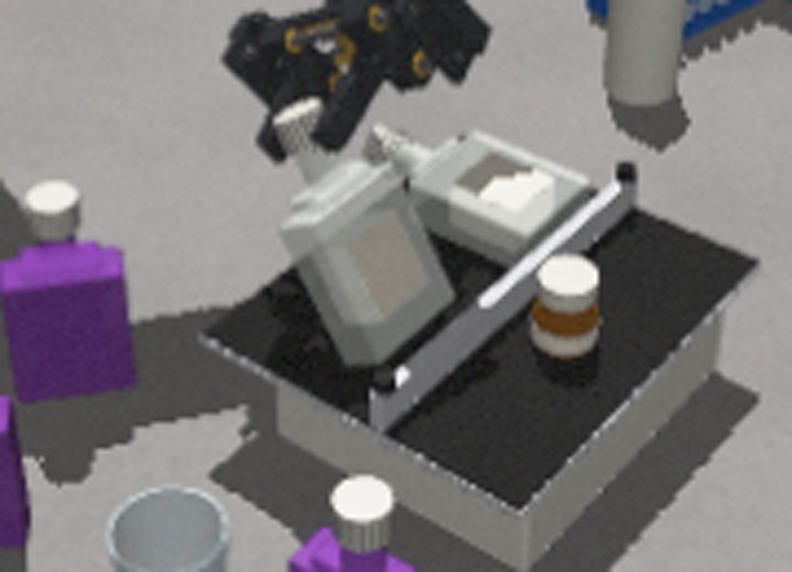

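```bash
python3 - <<'E'
from h import *
arc(35,65,tag='s4')
E
```

```text
10.82 35.0 [0.0002 0.     0.0001] [-0.02 -0.12  0.06]
11.36 40.0 [0.0003 0.     0.0002] [ 0.46  0.13 -0.48]
11.89 45.0 [0.0002 0.     0.0002] [-0.24  0.26 -0.13]
12.43 50.0 [ 0.0002 -0.      0.0002] [ 0.05 -0.65 -0.2 ]
12.96 55.0 [0.0002 0.     0.0002] [-0.38 -0.17  0.22]
13.49 60.0 [0.0002 0.     0.0002] [-0.63 -0.13 -0.45]
14.03 65.0 [0.0002 0.     0.0002] [-0.5  -0.19 -0.11]
```

View pics/s4c.png

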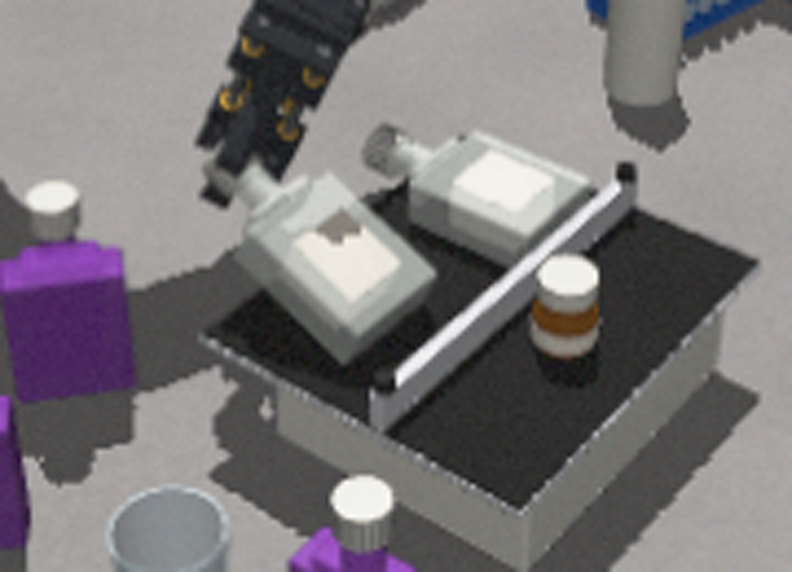

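```bash
python3 - <<'E'
from h import *
arc(70,90,tag='s5',rate=.025)
c=cap('top','t5')
k=c; A=cloud(k); Qa=A-STOP; x,y,z=Qa@ex,Qa@ey,A[...,2]
m=(x<-.06)&(x>-.14)&(y<-.03)&(y>-.12)&(z>.1); print(m.sum(),np.percentile(z[m],[5,50,95]),np.polyfit(x[m],z[m],1))
E
```

```text
14.76 70.0 [0.0001 0.     0.0001] [-0.66 -0.66 -0.06]
15.44 75.0 [ 0.     -0.      0.0001] [-0.73 -0.4  -0.92]
16.12 80.0 [0.0001 0.     0.0001] [ 0.46  0.36 -0.57]
16.81 85.0 [0.     0.     0.0001] [-0.76 -0.47 -0.71]
17.49 90.0 [0.0002 0.     0.0002] [ 0.58  0.83 -0.24]
685 [0.12086821 0.12489525 0.1289086 ] [0.0040597  0.12518474]
```

View pics/s5c.png

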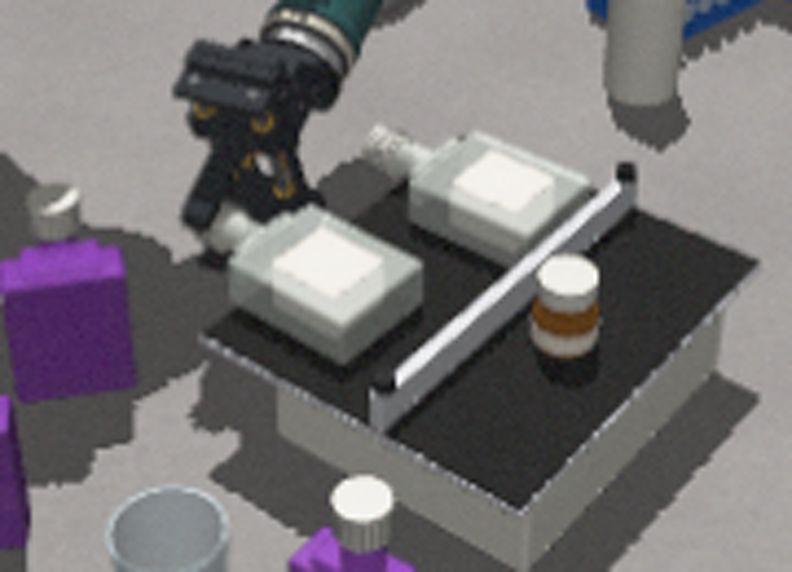

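```bash
python3 - <<'E'
from h import *
manip.set_gripper(.058)
for b in (.06,.15):
    p,r=pose(90,20,15,back=b); manip.move_linear(p,rate=.1)
s=manip.state(); print(s['clock'],s['contact_force'],s['joint_pos'].round(2))
manip.move_linear(p+[-.0,.0,.12],rate=.2)
c=cap('top','t6'); cap('scene','s6')
A=cloud(c); Qa=A-STOP; x,y,z=Qa@ex,Qa@ey,A[...,2]
m=(x<-.06)&(x>-.14)&(y<-.03)&(y>-.12)&(z>.1); print(m.sum(),np.percentile(z[m],[5,50,95]),np.polyfit(x[m],z[m],1))
im=c['image'][130:235,220:350]; cv2.imwrite('pics/t6c.png',cv2.resize(im,None,fx=6,fy=5.6,interpolation=cv2.INTER_CUBIC))
for nm,(xl,xh) in dict(body=(-.15,-.04),shoulder=(-.1615,-.154),cap=(-.23,-.19)).items():
    m=(z>.105)&(z<.14)&(x>xl)&(x<xh)&(y<0)&(y>-.15); print(nm,m.sum(),np.percentile(x[m],[1,50,99]),np.percentile(y[m],[1,50,99]))
for s in(1,-1): print(inverse_kinematics(W(-.2,-.073,.06),roty(0,s)))
E
```

```text
19.8333 [-0.56910084  0.07171245 -1.10067141] [ 0.6   0.43  2.06 -0.97  1.58 -0.56]
681 [0.12060596 0.12461558 0.1285772 ] [-0.00416171  0.12410255]
body 871 [-0.1495024  -0.1000907  -0.04930888] [-0.11472038 -0.07209468 -0.03062301]
shoulder 43 [-0.16135733 -0.1579538  -0.15403604] [-0.10883953 -0.07238834 -0.04417837]
cap 84 [-0.22525734 -0.20207679 -0.19056453] [-0.14790315 -0.06914834 -0.05314974]
[-2.63740956e-01  5.40727300e-03  2.06708096e+00 -4.44089210e-16
  1.06910442e+00 -1.67080247e+00]
[-0.26374096  0.00540727  2.06708096  0.          1.06910442  1.47079018]
```

View pics/t6c.png

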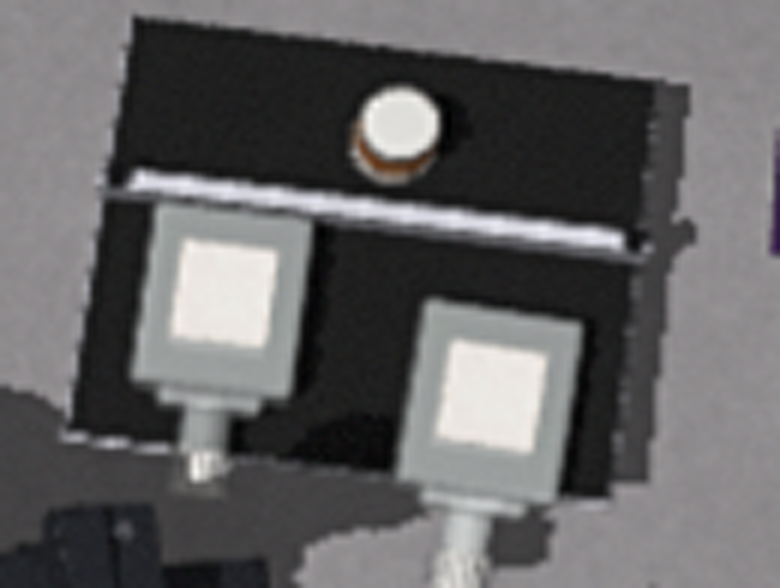

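```bash
cat > yawfit.py <<'E'
from h import *
def fit(tag):
    k=dict(np.load(f'pics/{tag}.npz',allow_pickle=True)); A=cloud(k); Qa=A-STOP; x,y,z=Qa@ex,Qa@ey,A[...,2]; im=k['image'].astype(int)
    m=((abs(z-.118)<.007)&(abs(x-.003)<.016)&(abs(y)<.135)&(im.min(2)>175))
    # robust centreline per y bin
    b=np.arange(-.13,.131,.01); c=[(0.5*(l+h),np.mean(x[m&(y>=l)&(y<h)])) for l,h in zip(b[:-1],b[1:]) if (m&(y>=l)&(y<h)).sum()>1]
    c=np.array(c); pf=np.polyfit(c[:,0],c[:,1],1); print(tag,'bar centre x',pf[1].round(4),'yaw corr',-pf[0].round(4),len(c))
    for sg,n in((-1,'flask'),(1,'laid')):
        m=((abs(z-.1255)<.006)&(x>-.16)&(x<-.004)&(sg*y>.02)&(sg*y<.13)).astype(np.uint8)
        m=cv2.morphologyEx(m,cv2.MORPH_OPEN,np.ones((5,5)))
        pts=np.stack([x[m>0],y[m>0]],1); print(' ',n,m.sum(),np.percentile(pts,[1,99],axis=0).round(4).tolist(),cv2.minAreaRect((pts*1000).astype(np.float32)))
if __name__=='__main__':
    for t in('t6','s6'): fit(t)
E
python3 yawfit.py
```

```text
t6 bar centre x 0.0033 yaw corr 0.0019 26
  flask 793 [[-0.1531, -0.1132], [-0.0517, -0.0319]] ((-102.93798065185547, -73.29930114746094), (106.51885223388672, 85.09199523925781), 1.2589304447174072)
  laid 800 [[-0.1141, 0.0328], [-0.0118, 0.115]] ((-62.76737594604492, 73.86821746826172), (108.08402252197266, 84.50131225585938), 0.8605354428291321)
s6 bar centre x 0.0047 yaw corr 0.0037 26
  flask 688 [[-0.1569, -0.117], [-0.045, -0.0339]] ((-101.1319808959961, -74.11459350585938), (86.35526275634766, 116.31279754638672), 88.1866455078125)
  laid 560 [[-0.1169, 0.0305], [-0.0062, 0.113]] ((-62.84695053100586, 73.13772583007812), (88.92927551269531, 118.71387481689453), 87.38154602050781)
```

```bash
python3 - <<'E'
from h import *
r=roty(0,1)
p=W(-.18,-.073,.0)
manip.move_pose(p+[0,0,.19],r)
manip.set_gripper(.042)
manip.move_linear(p+[0,0,.05],rate=.2)
s=manip.state(); print(s['clock'],s['tool_pos'],s['gripper_width'],s['contact_force'])
M=np.eye(4); M[:3,:3]=R.from_rotvec(s['tcp_rot']).as_matrix(); M[:3,3]=s['tool_pos']
c=cap('wrist','w7'); np.save('pics/w7M.npy',M@np.asarray(c['T_tool_cam'])); cap('scene','s7')
im=cv2.imread('pics/s7.png')[170:310,160:340]; cv2.imwrite('pics/s7c.png',cv2.resize(im,None,fx=4.2,fy=4.2,interpolation=cv2.INTER_CUBIC))
E
```

```text
22.95 [ 0.50841439 -0.10944669  0.14110138] 0.042119336521873885 [-0.11824227  0.1149389   0.01831279]
```

View pics/w7.png

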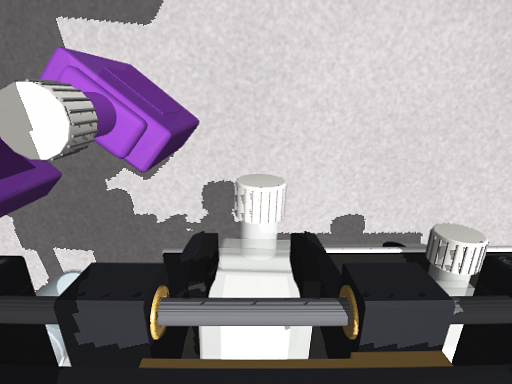

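View pics/s7c.png

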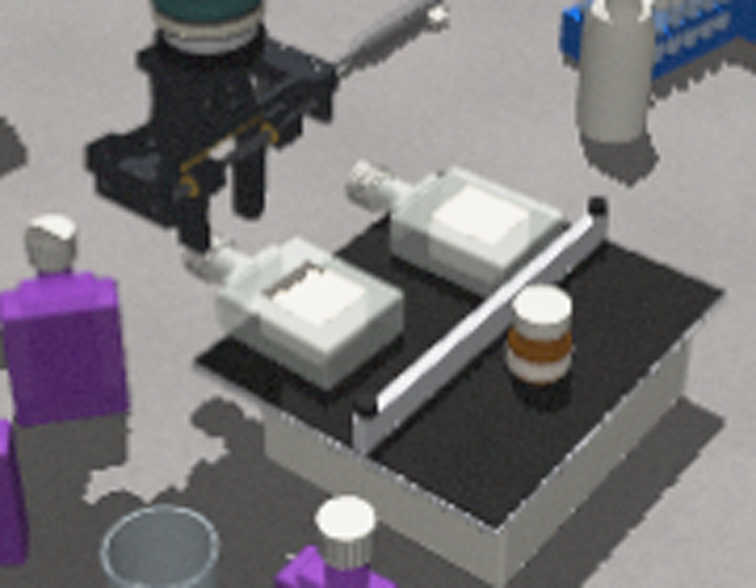

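```bash
python3 - <<'E'
from h import *
c=dict(np.load('pics/w7.npz',allow_pickle=True)); P=cloud(c,np.load('pics/w7M.npy'))
Q=P-STOP; X,Y,Z=Q@ex,Q@ey,P[...,2]
v,u=np.mgrid[:384,:512]
m=(u>225)&(u<297)&(v>170)&(v<262)&(Z>.095)&(Z<.13)
for l in np.arange(-.222,-.14,.006):
    k=m&(X>=l)&(X<l+.006)
    if k.sum()>5: print(l.round(3),k.sum(),Y[k].min().round(4),Y[k].max().round(4),(Y[k].min()/2+Y[k].max()/2).round(4),Z[k].max().round(4))
E
```

```text
-0.216 590 -0.0849 -0.0523 -0.0686 0.1258
-0.21 489 -0.0858 -0.051 -0.0684 0.127
-0.204 475 -0.0858 -0.0509 -0.0684 0.1264
-0.198 445 -0.0857 -0.0513 -0.0685 0.1269
-0.192 370 -0.0857 -0.0522 -0.069 0.1266
-0.186 226 -0.082 -0.0575 -0.0697 0.1224
-0.18 301 -0.0821 -0.0572 -0.0697 0.1227
-0.174 281 -0.0822 -0.0569 -0.0696 0.1221
-0.168 295 -0.0932 -0.0576 -0.0754 0.1225
-0.162 917 -0.0934 -0.046 -0.0697 0.1241
```

```bash
cat >> h.py <<'E'
def fx(n=6):
    a=[]
    for _ in range(n): a.append(manip.state()['contact_force']); manip.dwell(.03)
    return np.mean(a,0)
E
python3 - <<'E'
from h import *
y=-.070
manip.move_linear(W(-.18,y,.05),rate=.1)
manip.move_linear(W(-.18,y,.008),rate=.06)
f0=fx(); print(f0.round(2)); np.save('pics/f0.npy',f0)
manip.move_linear(W(-.150,y,.008),rate=.03)
print((fx()-f0).round(2))
manip.move_linear(W(-.130,y,.008),rate=.03)
s=manip.state(); print(s['clock'],(fx()-f0).round(2))
cap('scene','s8'); c=cap('top','t8')
im=cv2.imread('pics/s8.png')[180:310,180:360]; cv2.imwrite('pics/s8c.png',cv2.resize(im,None,fx=4.4,fy=4.4,interpolation=cv2.INTER_CUBIC))
import yawfit
for t in('t8','s8'): yawfit.fit(t)
E
```

```text
[ 0.1   0.21 -0.07]
[-0.   -0.6   0.11]
26.5167 [-0.13  0.07 -0.22]
t8 bar centre x 0.0032 yaw corr 0.0029 26Traceback (most recent call last):
  File "<stdin>", line 13, in <module>
  File "yawfit.py", line 11, in fit
    pts=np.stack([x[m>0],y[m>0]],1); print(' ',n,m.sum(),np.percentile(pts,[1,99],axis=0).round(4).tolist(),cv2.minAreaRect((pts*1000).astype(np.float32)))
                                                         ~~~~~~~~~~~~~^^^^^^^^^^^^^^^^^^^
    return _quantile_unchecked(
        a, q, axis, out, overwrite_input, method, keepdims, weights)
    return _ureduce(a,
                    func=_quantile_ureduce_func,
    ...<5 lines>...
                    overwrite_input=overwrite_input,
                    method=method)
    r = func(a, **kwargs)
    result = _quantile(arr,
                       quantiles=q,
    ...<2 lines>...
                       out=out,
                       weights=wgt)
    slices_having_nans = np.isnan(arr[-1, ...])
                                  ~~~^^^^^^^^^
IndexError: index -1 is out of bounds for axis 0 with size 0
```

View pics/s8c.png

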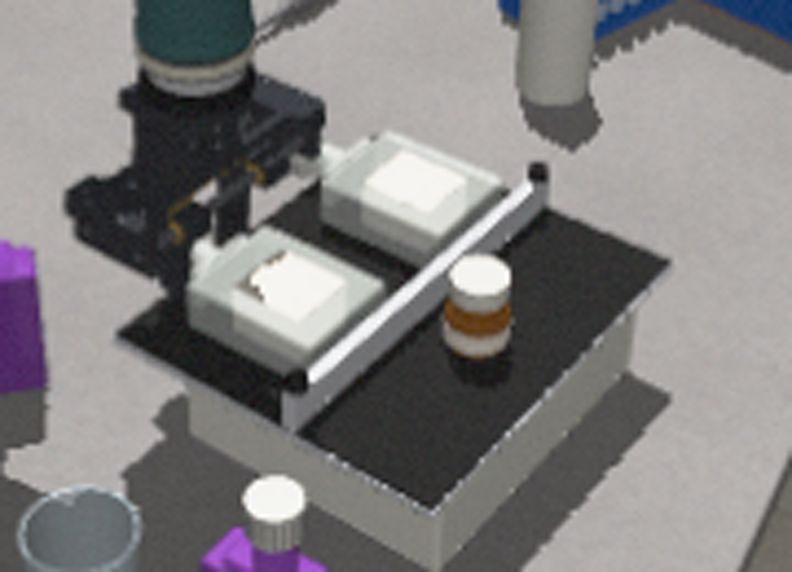

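```bash
python3 - <<'E'
from h import *
y=-.070; f0=np.load('pics/f0.npy')
for x in np.arange(-.129,-.1145,.0008):
    manip.move_linear(W(x,y,.008),rate=.012)
    f=fx(5)-f0; fl=f@ex; print(round(x,4),round(fl,2),f.round(2))
    if fl<-6: break
s=manip.state(); print(s['clock'])
cap('scene','s9'); im=cv2.imread('pics/s9.png')[180:310,180:360]; cv2.imwrite('pics/s9c.png',cv2.resize(im,None,fx=4.4,fy=4.4,interpolation=cv2.INTER_CUBIC))
E
```

```text
-0.129 0.02 [-0.04 -0.32  0.27]
-0.1282 -1.0 [-1.03 -0.11  0.76]
-0.1274 -0.49 [-0.49  0.06 -0.35]
-0.1266 -0.67 [-0.67  0.05 -0.17]
-0.1258 -0.12 [-0.16 -0.2  -0.21]
-0.125 -0.81 [-0.75  0.39  0.08]
-0.1242 -0.67 [-0.66  0.14 -0.02]
-0.1234 -3.29 [-3.29  0.24  2.11]
-0.1226 -6.58 [-6.54  0.79  4.85]
30.5667
```

View pics/s9c.png

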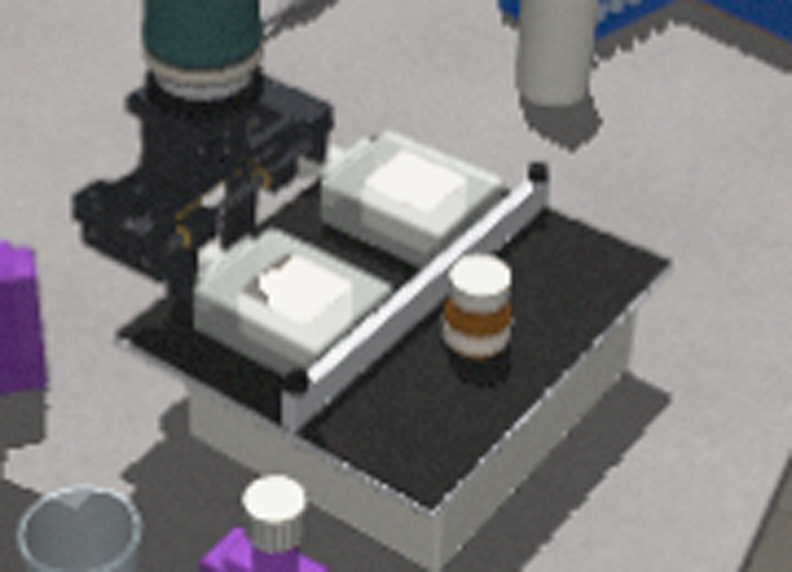

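```bash
python3 - <<'E'
from h import *
y=-.070; f0=np.load('pics/f0.npy')
manip.move_linear(W(-.1265,y,.008),rate=.01)
print((fx()-f0).round(2))
manip.set_gripper(.056)
manip.move_linear(W(-.1265,y,.06),rate=.05)
print((fx()-f0).round(2))
manip.move_linear(W(-.1665,y+.0,.19),rate=.2)
s=manip.state()
q=s['joint_pos'].copy(); q[0]+=.75; manip.set_joints(q)
print(manip.state()['clock'],manip.state()['tool_pos'])
for i in range(2):
  for n in('top','scene'): cap(n,n[0]+f'1{i}')
import yawfit
for t in('t10','s10','t11','s11'): yawfit.fit(t)
im=cv2.imread('pics/t10.png')[130:235,220:350]; cv2.imwrite('pics/t10c.png',cv2.resize(im,None,fx=6,fy=5.6,interpolation=cv2.INTER_CUBIC))
im=cv2.imread('pics/s10.png')[180:310,180:360]; cv2.imwrite('pics/s10c.png',cv2.resize(im,None,fx=4.4,fy=4.4,interpolation=cv2.INTER_CUBIC))
E
```

```text
[-0.06 -0.16 -0.03]
[-0.44  0.04 -0.1 ]
35.4417 [0.45528525 0.27504712 0.27852338]
t10 bar centre x 0.0032 yaw corr 0.0035 26
  flask 851 [[-0.1553, -0.1125], [-0.006, -0.0294]] ((-82.15135955810547, -71.02169036865234), (155.56578063964844, 85.44427490234375), 0.15589375793933868)
  laid 796 [[-0.1129, 0.0332], [-0.0124, 0.1153]] ((-61.67497634887695, 73.91590881347656), (103.93434143066406, 85.13169860839844), 1.4599672555923462)
s10 bar centre x 0.0038 yaw corr -0.0095 26
  flask 696 [[-0.1485, -0.1141], [-0.0054, -0.0312]] ((-79.62487030029297, -71.12893676757812), (87.25586700439453, 150.8903350830078), 89.83567810058594)
  laid 595 [[-0.1195, 0.0304], [-0.0065, 0.1141]] ((-66.45469665527344, 72.84072875976562), (121.5806655883789, 89.01508331298828), 0.2621692717075348)
t11 bar centre x 0.0032 yaw corr 0.0031 26
  flask 803 [[-0.111, -0.112], [-0.0058, -0.0297]] ((-59.25288772583008, -71.06715393066406), (85.1240234375, 110.30841064453125), 89.97026824951172)
  laid 796 [[-0.1126, 0.0334], [-0.0107, 0.1152]] ((-62.39485549926758, 73.91490173339844), (105.19739532470703, 84.0738525390625), 1.9240119457244873)
s11 bar centre x 0.004 yaw corr -0.0042 26
  flask 698 [[-0.1534, -0.1141], [-0.0054, -0.0314]] ((-81.6748046875, -70.84747314453125), (90.08173370361328, 155.99847412109375), 88.47359466552734)
  laid 561 [[-0.1157, 0.03], [-0.0065, 0.113]] ((-63.313255310058594, 72.16819763183594), (116.50546264648438, 86.27682495117188), 1.52741277217865)
```

View pics/t10c.png

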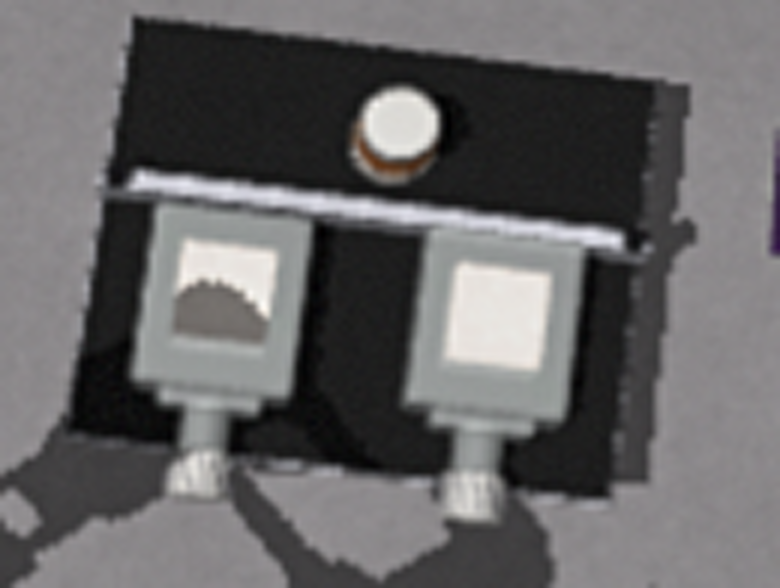

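View pics/s10c.png

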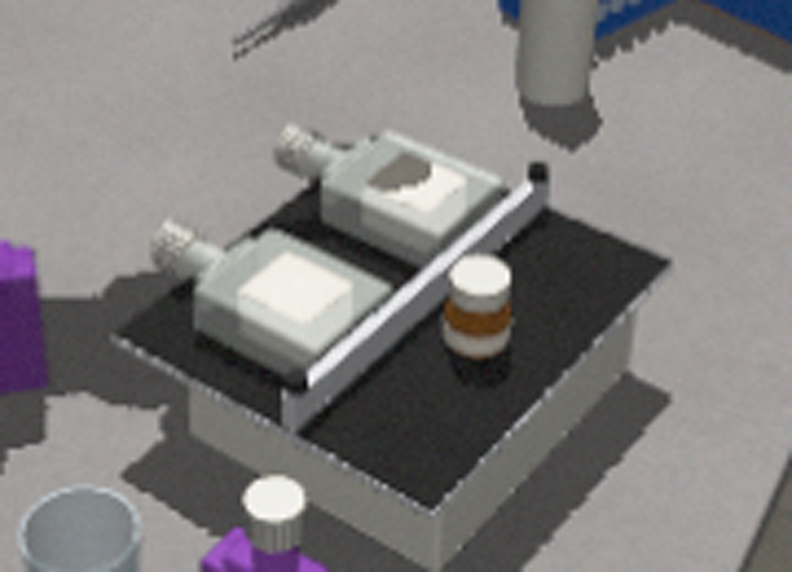

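```bash
python3 - <<'E'
from h import *
r=roty(0,1)
manip.move_pose(W(.03,-.07,.17),r)
manip.move_linear(W(.03,-.07,.13),rate=.15)
manip.dwell(.2)
s=manip.state(); print(s['clock'])
M=np.eye(4); M[:3,:3]=R.from_rotvec(s['tcp_rot']).as_matrix(); M[:3,3]=s['tool_pos']
c=cap('wrist','w12'); np.save('pics/w12M.npy',M@np.asarray(c['T_tool_cam']))
E
```

```text
38.05
```

View pics/w12.png

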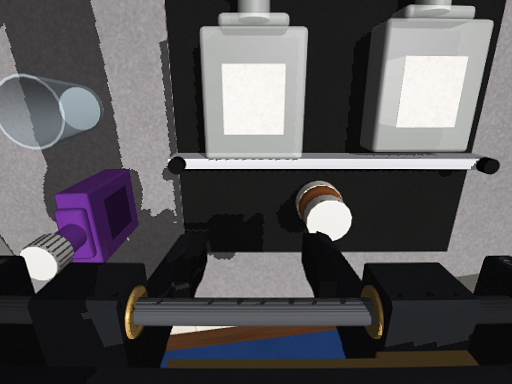

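```bash
python3 - <<'E'
from h import *
c=dict(np.load('pics/w12.npz',allow_pickle=True)); P=cloud(c,np.load('pics/w12M.npy'))
Q=P-STOP; X,Y,Z=Q@ex,Q@ey,P[...,2]
cv2.imwrite('pics/w12c.png',cv2.resize(c['image'][100:180,160:345],None,fx=4.3,fy=4.3,interpolation=cv2.INTER_CUBIC))
def line(a,b,nm):
    p=np.polyfit(a,b,1); k=abs(b-np.polyval(p,a))<.002; p=np.polyfit(a[k],b[k],1); print(nm,p.round(4),'n',k.sum(),'at mid',np.polyval(p,a.mean()).round(4))
b=np.arange(-.108,-.034,.002)
e=[];bb=[]
for l in b:
    k=(Y>=l)&(Y<l+.002)&(abs(Z-.126)<.005)&(X>-.06)&(X<.012)&(np.mgrid[:384,:512][0]<175)
    z126=k&(Z>.1225)
    if z126.sum()>3: e.append((l+.001,X[z126].max()))
    t=(Y>=l)&(Y<l+.002)&(abs(Z-.118)<.004)&(abs(X)<.02)
    if t.sum()>1: bb.append((l+.001,X[t].max(),X[t].min()))
e=np.array(e);bb=np.array(bb); line(e[:,0],e[:,1],'foot edge'); line(bb[:,0],bb[:,1],'bar back edge nearby'); line(bb[:,0],bb[:,2],'bar front edge nearby(occl)')
for nm,lo,hi in(('barL',.0,.028),('barR',.12,.14),('all',-.14,.14)):
    r=[]
    for l in np.arange(lo,hi,.002):
        t=(Y>=l)&(Y<l+.002)&(abs(Z-.118)<.004)&(abs(X)<.02)
        if t.sum()>1: r.append((l+.001,X[t].max(),X[t].min()))
    r=np.array(r)
    if len(r)>3: line(r[:,0],r[:,1],nm+' back'); line(r[:,0],r[:,2],nm+' front')
# flask sides on top face
for sd in(-1,1):
    r=[]
    for l in np.arange(-.1,-.005,.002):
        k=(X>=l)&(X<l+.002)&(Z>.1225)&(Z<.131)&(Y<-.02)&(Y>-.13)
        if k.sum()>5: r.append((l+.001,Y[k].min() if sd<0 else Y[k].max()))
    r=np.array(r); line(r[:,0],r[:,1],f'side{sd} (slope dy/dx)')
print('top z',np.median(Z[(X>-.09)&(X<-.02)&(abs(Y+.07)<.02)]))
E
```

```text
foot edge [ 0.0026 -0.0008] n 37 at mid -0.001
bar back edge nearby [0.0005 0.0088] n 37 at mid 0.0088
bar front edge nearby(occl) [0.0038 0.0007] n 37 at mid 0.0005
barL back [-0.0051  0.0088] n 14 at mid 0.0088
barL front [ 0.0002 -0.0006] n 14 at mid -0.0006
barR back [-0.0031  0.0089] n 5 at mid 0.0084
barR front [-0.0981  0.0114] n 11 at mid -0.0014
all back [-0.0008  0.0087] n 135 at mid 0.0087
all front [-0.0056 -0.0004] n 132 at mid -0.0004
side-1 (slope dy/dx) [-0.0013 -0.1113] n 48 at mid -0.1112
side1 (slope dy/dx) [-0.0055 -0.0284] n 48 at mid -0.0281
top z 0.12625441285732164
```

View pics/w12c.png

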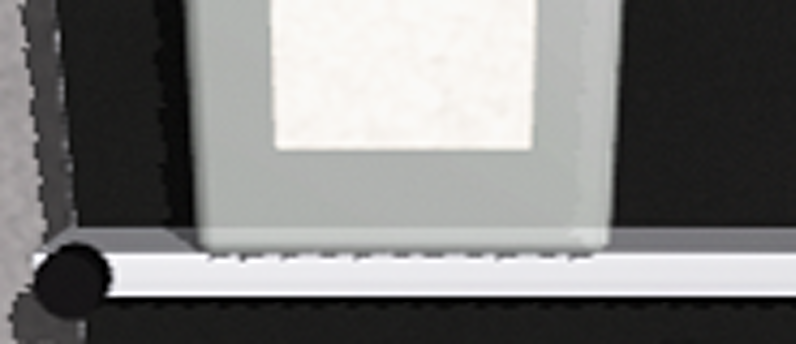

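```bash
python3 - <<'E'
from h import *
manip.move_linear(W(.03,-.07,.20),rate=.15); manip.dwell(.3)
print(manip.state()['clock'], manip.state()['contact_force'].round(2)); print(order.close_job())
E
```

```text
39.0167 [ 0.5   0.16 -0.2 ]
the job is handed in; nothing more can be done
None
```

The flask now lies flat on its broad side with its foot flush against the stop bar. The job was handed in at 39 s, with the gripper clear of everything.

**Tipping:** I held the fingers loosely around the cap from the left, with about 7 mm of slack, and turned them with the flask as it pivoted on its foot edge. It went over towards the robot in 5-degree steps. No step read more than about 1.3 N, and the pictures at 30, 65 and 90 degrees showed it resting on the front finger and then flat.

**Pushing:** Two fingertips on the shoulder, either side of the neck, moved it about 49 mm. The push stopped when the force against the bar reached 6.6 N. I then backed off and lifted clear.

**Last checks:**

| Check | Result |
|---|---|
| Gap between foot edge and bar face | about 0.5 mm, within measuring error |
| Angle to the bar | foot edge and body sides within about 0.3 degrees |
| Height of the flask's top face | 126 mm (expected 126 mm) |
| Laid flask | same position as before, within about 2 mm |
| Jar | looked unmoved in the pictures; not measured again |
| Wash bottle, beaker, pipette, purple look-alikes | untouched; positions not measured again |

**Disagreements:**
- The top and scene cameras differed by up to 5 mm on individual points, so I relied on the close wrist view for the final fit.
- The final press also showed about 4.9 N upward on the tool, which I can't explain. It returned to zero when I backed off, and the flask stayed flat.

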